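# Clamp a lock case in the forend jig

### The arm

A 6-joint arm with a two-finger parallel gripper is mounted at the origin on a cart in front of the work surface, level with it; the furniture and walls round the work are solid. World frame = base frame: x ahead of the robot, y to its left, z up, the work surface at z = 0. Lengths are in m, angles in rad, forces in N, time in s.
With the tool pointing down it reaches from about 0.35 to 0.85 m from the base axis. Payload 8.1 kg.
Tool frame: the origin (TCP) lies at the very end of the fingers, on their centre line; the grasp point (between the pads) lies 19 mm behind it; z points along the fingers, y is the line along which they close (so a half turn about z gives the same grasp; the last joint's range is limited). The gripper opens to 93 mm and grips with 3 to 60 N. Pads are 15 mm wide; open, the fingers measure 128 mm over their backs; the gripper's body (75 mm by 188 mm) begins 65 mm behind the grasp point.
Start: joints at [-1.334, 0.13, 1.488, -0, 1.523, -0.085], TCP at [0.19, -0.569, 0.219] pointing down, gripper open.
Joint ranges: [-2.96, 2.96], [-0.89, 2.26], [0.02, 2.5], [-1.34, 4.48], [0, 2.73], [-2.66, 2.66]. Speed limits (rad/s): [2.39, 2.39, 2.79, 3.14, 3.14, 3.14].

### API

Orientations are given as a rotation vector (axis times angle).
In Python, from plant import monitor, eyes, ticket gives the robot as it stands.
- The arm moves only by the tool arm_command, never from a script. Its argument "deltas" is a list that holds one entry, the list of rows, each a list of 6 numbers: the shift along the world's x, y, z in cm, then the turn, a rotation vector about the world's x, y, z in degrees. In form: [[[tx, ty, tz, rx, ry, rz], ...]]. A call has 1 to 12 rows; each row shifts and turns the commanded pose from where the row before left it; what a row does not reach is not made up. A row lasts 1/12 s, in which the tool goes at most 41.7 mm and 7.16 degrees, less where a joint would pass 70% of its speed; a pose out of reach is approached as far as the arm can. A call is refused whole if a number of a shift passes 4.17 or a number of a turn 7.16, either way. A call with a gripper value outside its range is refused whole. "gripper" is the opening, from -1 (shut) to 1 (fully open), set as the call begins (left out, the last holds). The fingers move at their own pace and stop on an object; "squeeze" is the grip in N (left out, the last holds). Time passes only in rows, so rows that do not move let the fingers close. It gives the time, the measured TCP pose, the force, the opening and the grip force at its end, in the units of the state.
- monitor.read_state(): the state, without advancing time (a new reading comes with each control period).
- eyes.read_camera(name): name is "side" or "top"; returns the picture (400x640x3 uint8, blue, green, red); there is no depth.
- eyes.camera_model(name): a dict with "fx", "fy", "cx", "cy" (pixels), "rvec" (rotation vector, rad) and "tvec" (3), from world to camera coordinates, as OpenCV has them. Camera axes: x right, y down, z forward; pixel columns grow to the right and rows downward; lengths in m; the calibration is good to about 2 mm. A picture is of the moment at which its call begins. camera_model takes no time and is no camera call.
- ticket.close_job(): hands the job in; it is judged then, once.
The state is a dict: "t": time; "q": joint angles; "dq": joint speeds; "joint_torque": joint torques, N m; "tool_pos": TCP position; "orientation": TCP orientation; "force": force on the tool from outside, world axes, zero at the start; "wrist_torque": the same for the moment, N m; "opening": finger opening in m; "gripper_force": force on a finger pad.
Only numpy, scipy, OpenCV 4.12 (cv2) and the standard library are available. Lean on these libraries where they do the work, as an engineer would, in place of code of your own. Each camera call takes 0.05 s, during which the arm holds its last target. There are 200 camera calls.

### The job

Set the lock case up for work in the green jig, using only touches and pushes, gripping and lifting nothing. Push the lock case across the bed until its faceplate sits squarely home against both steel stops; then swing the clamp strap right round over the case to its stop while the cam lever is still up; then push the red-balled cam lever fully down so that the rubber foot clamps the case. Push gently and leave the tin, the loose cylinder and the screwdriver alone.

Things in the scene. Friction and masses are not known exactly. Their poses are not given: they have to be found in the camera images.
- holding_jig: Fixed green plate on the worktop, spanning x -95..75, y -140..130 mm about its origin (at worktop height); bed top at z = 12 mm. Its x axis points away from the robot, towards the stops. The clamp's vertical axis stands at x = -25, y = -100 mm; a stop pin (radius 4) at x = -40, y = -120 mm rises to z = 58 mm.
- stops (a point): Point midway between the two steel stop blocks, on the plane of their faces towards the lock case (jig x = 38.5, y = 0, z = 12 mm). The blocks are 32 mm wide, centred at jig y = -74 and +74 mm, 18 mm tall above the bed; the bolts of the case pass between them.
- mortice_lock: Loose grey-brown lock case with brass faceplate, 0.4-0.8 kg, flat on the bed. Origin under its middle. Own y axis points at the stops. Case x -65..65, y -51..34, 16 mm high; faceplate y 35..38, x -90..90, 20 mm high; two bolts reach y = 51. Push its plain rear edge (y = -51, robot side, 3-7 N). Starts 14-28 mm short, up to 0.06 rad askew; home when its origin is at jig x = 0, own y along jig x.
- clamp_swing (a joint): Strap's angle about its vertical axis, rad, growing clockwise seen from above. 0 = clear: its tip points 200 degrees counter-clockwise from the jig's x (towards the robot, slightly right); 1.92 = at its stop, tip along jig +y across the case. Starts 0 to 0.35, stays where left; about 1 N to push at 55 mm from the axis.
- clamp_strap: Steel bar 22 mm wide, 9 mm thick. Origin on the swing axis, at mid thickness (54.5 mm above the worktop, lever up). Its x axis points to the rounded tip at 91 mm; tail ends at -20 mm. Push its long upright side, e.g. at x = 55 mm, fingertips some 40 mm above the worktop: that clears the case (top at 28 mm) and faceplate (32 mm).
- clamp_pad: Black rubber foot, 17 mm diameter, sprung 3 N/mm, under the strap 68 mm from the swing axis. Origin under its middle: 5 mm above the case with the lever right up, 2.4 mm at lever 0.45. Lever fully down lowers the strap 8 mm, so it presses the case with about 9 N. With the lever down it is too low to swing onto the case.
- cam_lever (a joint): Lever's angle, rad: 0 = 80 degrees above level, 1.40 = fully down, level. Starts 0.2 to 0.45 (up), stays where left. It points away from the strap's tip, in the upright plane through the strap, and turns with it. Level pivot on the swing axis, 74 mm above the worktop. About 2 N at the ball moves it, a little more near the end.
- lever_handle: Arm of the cam lever: steel rod 10 mm thick with a red ball of 22 mm diameter at its end. Origin at the ball's centre, 90 mm from the pivot. Its z axis points along the rod away from the pivot.
- pin_tin: Bystander: round grey tin, 64 mm diameter, 22 mm high, loose on the worktop left of the jig. Origin under its middle.
- cylinder_a: Bystander: nickel euro lock cylinder, 44 x 72 x 17 mm, loose on the worktop left of the jig. Origin under its middle.
- screwdriver_amber: Bystander: screwdriver with amber handle, 186 mm long, 25 mm thick, loose on the worktop behind the jig. Origin under its middle, long axis y.
Not all that is in view belongs to the job. What is shaped like the mortice_lock but purple is not meant.

How it is judged:
On the way, in this order (a step that is already met when the one before it is completed fails the run):
1. the lock case is home: faceplate against both stops, strap not yet over it, lever up (x of mortice_lock in the frame of holding_jig above -0.003 m and angle between the y axis of mortice_lock and the x axis of holding_jig, either way round below 0.03 rad and value of joint cam_lever below 0.6 rad and value of joint clamp_swing below 1.2 rad), for 0.2 s.
2. the strap is swung over the case to its stop, the lever still up (value of joint clamp_swing above 1.8 rad and value of joint cam_lever below 0.6 rad), for 0.2 s.
3. the cam lever is fully down (value of joint cam_lever above 1.3 rad), for 0.2 s.
At the end, for the whole second after the job is handed in: The lock case rests with its faceplate within 3 mm of both stops (square within 0.03 rad, within 20 mm of the bed's middle sideways), the strap lies across it (swing above 1.8 of 1.92 rad), the cam lever is down (above 1.3 of 1.40 rad) and the foot presses the case with more than 4 N (x of mortice_lock in the frame of holding_jig above -0.003 m and angle between the y axis of mortice_lock and the x axis of holding_jig, either way round below 0.03 rad and y of mortice_lock in the frame of holding_jig between -0.02 and 0.02 m and value of joint clamp_swing above 1.8 rad and value of joint cam_lever above 1.3 rad and contact force between clamp_pad and mortice_lock above 4 N and linear speed of mortice_lock below 0.01 m/s); the robot touches nothing.
It fails at once if the lock case is lifted off the bed or tipped (z of mortice_lock in the frame of holding_jig above 0.018 m or angle between mortice_lock's own z axis and vertical above 0.1 rad).
It fails at once if the strap or the lever is gripped or forced (over 35 N) (contact force between the fingers and clamp_strap above 35 N or contact force between the fingers and lever_handle above 35 N).
It fails at once if the lock case is rammed (over 45 N) (contact force between the fingers and mortice_lock above 45 N).
It fails at once if a bystander is moved by more than 15 mm (distance of any of pin_tin, cylinder_a, screwdriver_amber from where it was at the start of the episode above 0.015 m).
It also fails if it takes over 61 s, if anything falls off the work surface, if the arm or the gripper's body presses on something with over 40 N, if the wrist force passes 120 N, or if a joint passes its speed limit or range.

## Working session

There is one attempt and no reset: what is moved stays moved. The work goes in short steps, Python scripts to look and compute and a tool call to move; the robot and the scene stay as the last step left them, time stands still between calls to the robot, and variables do not carry over. Pictures are saved under pics/ and viewed, at most 10 in all, crops included, and the job is handed in when it is done.

Besides the shell and the picture viewer there is one more tool, called after "Emit:" by a JSON object that holds its "op" and its "data". arm_command: Moves the arm, as the interface text tells. Its arguments: {"type":"object","properties":{"deltas":{"type":"array"},"gripper":{"type":"number"},"squeeze":{"type":"number"}},"required":["deltas"]}

```bash
mkdir -p pics; cat > h.py <<'E'
import numpy as np, cv2
from plant import monitor, eyes, ticket
def cam(n):
    m=eyes.camera_model(n); R=cv2.Rodrigues(np.array(m['rvec'],float))[0]
    return m,R,np.array(m['tvec'],float).ravel()
def ray(n,px,z):
    m,R,t=cam(n); c=-R.T@t
    px=np.atleast_2d(px).astype(float)
    d=np.c_[(px[:,0]-m['cx'])/m['fx'],(px[:,1]-m['cy'])/m['fy'],np.ones(len(px))]@R
    return c+d*((z-c[2])/d[:,2])[:,None]
def proj(n,P):
    m,R,t=cam(n); p=np.atleast_2d(P)@R.T+t
    return np.c_[m['fx']*p[:,0]/p[:,2]+m['cx'],m['fy']*p[:,1]/p[:,2]+m['cy']]
E
python3 - <<'E'
from h import *
for n in('top','side'):
    cv2.imwrite(f'pics/{n}0.png',eyes.read_camera(n)); m,R,t=cam(n); print(n,m,-R.T@t)
print(monitor.read_state())
E
```

```text
top {'fx': 413.6002964500243, 'fy': 413.6002964500243, 'cx': 318.19861005305665, 'cy': 199.9847917258088, 'rvec': array([ 2.17238595, -2.10870901,  0.16358929]), 'tvec': array([-0.09930006,  0.5563485 ,  0.98770885])} [ 0.40116805 -0.08639999  1.06139162]
side {'fx': 376.70654033541774, 'fy': 376.70654033541774, 'cx': 315.8107865607086, 'cy': 198.64295870295794, 'rvec': array([ 2.11655111, -0.03449176,  0.05088003]), 'tvec': array([-0.5831119 ,  0.04925097,  1.08571043])} [ 0.52783129 -0.9272731   0.61868489]
{'t': 0.1, 'q': array([-1.33439788e+00,  1.31096881e-01,  1.48915275e+00,  5.63008326e-06,
        1.52302043e+00, -8.53960499e-02]), 'dq': array([-6.71846133e-05, -1.17269487e-03, -2.61521547e-03, -8.96750745e-06,
        9.55614142e-04, -1.91896095e-03]), 'joint_torque': array([ 9.69125467e-04, -5.61340249e+01, -4.93097556e+01,  7.69661483e-02,
        2.91433081e-02, -6.00625094e-05]), 'tool_pos': array([ 0.18966612, -0.5686908 ,  0.21769533]), 'orientation': array([-3.09936426e+00, -5.03027037e-01,  1.89837942e-04]), 'force': array([ 0.18401012,  0.45274781, -0.01494837]), 'wrist_torque': array([-0.0218928 , -0.07688907,  0.03581479]), 'gripper_force': 0.0, 'opening': 0.09294076961615307}
```

View pics/top0.png

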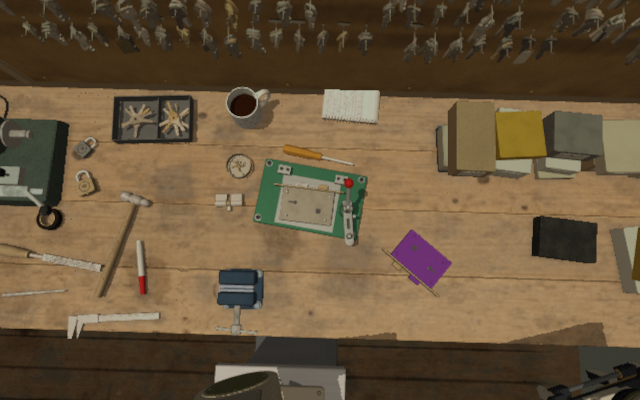

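View pics/side0.png

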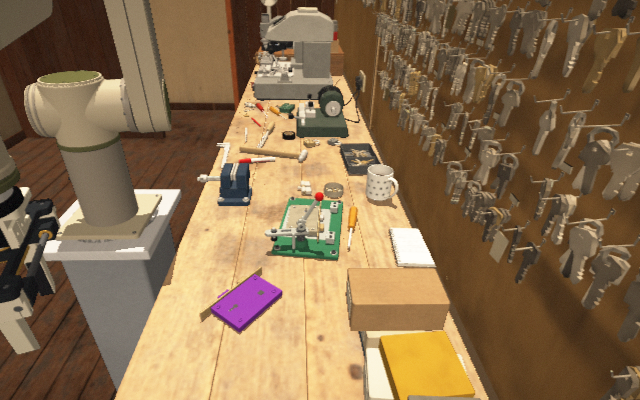

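The top view shows the jig at about (255–367, 160–238), with the lock inside it at (278–340, 183–228). The strap points toward the robot around (348, 240), and the red ball is at (348, 183). Next I'll measure these.

```bash
python3 - <<'E'
from h import *
im=cv2.imread('pics/top0.png'); hsv=cv2.cvtColor(im,cv2.COLOR_BGR2HSV)
g=cv2.inRange(hsv,(60,90,40),(90,255,255)); g[:150]=0;g[250:]=0;g[:,:245]=0;g[:,380:]=0
p=np.argwhere(g)[:,::-1].astype(np.float32)
W=ray('top',p,0.012)[:,:2].astype(np.float32)
r=cv2.minAreaRect(W); print('jig rect',r,cv2.boxPoints(r).round(4).tolist())
def red(n,im):
    h=cv2.cvtColor(im,cv2.COLOR_BGR2HSV)
    m=cv2.inRange(h,(0,170,90),(6,255,255))|cv2.inRange(h,(174,170,90),(180,255,255))
    k,l,s,c=cv2.connectedComponentsWithStats(m); return [(s[i].tolist(),c[i].round(1).tolist()) for i in range(1,k) if s[i,4]>8]
print(red('top',im)); s=cv2.imread('pics/side0.png'); print(red('side',s))
a=cv2.resize(im[152:252,245:385],None,fx=5.6,fy=5.6,interpolation=cv2.INTER_CUBIC);cv2.imwrite('pics/topc.png',a)
a=cv2.resize(s[180:265,255:355],None,fx=6,fy=6,interpolation=cv2.INTER_CUBIC);cv2.imwrite('pics/sidec.png',a)
E
```

```text
jig rect ((0.56704181432724, -0.06166912615299225), (0.26550590991973877, 0.16581174731254578), 81.2163314819336) [[0.46480000019073486, -0.18019999563694], [0.6287000179290771, -0.20550000667572021], [0.6692000031471252, 0.05689999833703041], [0.5054000020027161, 0.08219999819993973]]
[([345, 179, 8, 9, 60], [348.4, 182.8]), ([139, 276, 6, 18, 84], [141.5, 284.8])]
[([334, 32, 3, 8, 24], [335.0, 35.5]), ([256, 103, 7, 8, 28], [259.1, 106.2]), ([252, 118, 8, 8, 13], [255.3, 121.4]), ([239, 158, 12, 5, 46], [244.9, 160.5]), ([315, 192, 9, 9, 59], [318.8, 196.1])]
```

View pics/topc.png

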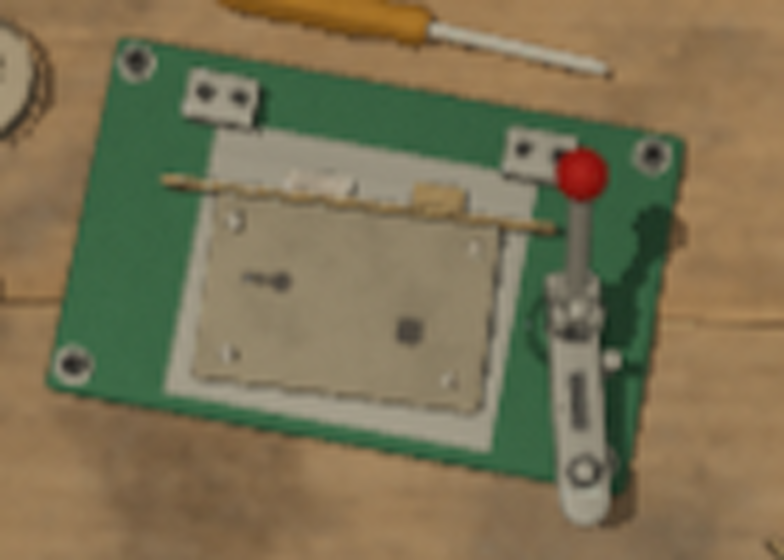

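View pics/sidec.png

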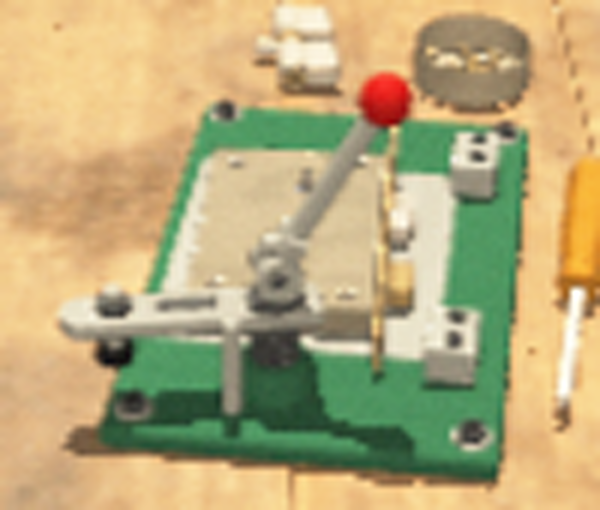

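```bash
cat >> h.py <<'E'
yaw=np.radians(-8.78); X=np.array([np.cos(yaw),np.sin(yaw)]); Y=np.array([-X[1],X[0]]); O=np.array([.5777,-.0583])
def w2j(P): d=np.atleast_2d(P)[:,:2]-O; return np.c_[d@X,d@Y]*1000
def j2w(x,y): return O+(x*X+y*Y)/1000
E
python3 - <<'E'
from h import *
f=lambda l:np.array(l)/5.6+np.array([245,152])-0.4
def pr(n,l,z): W=ray('top',f(l),z); print(n,W[:,:2].round(4).tolist(),w2j(W).round(1).tolist())
pr('green corners',[(118,40),(685,138),(48,388)],.012)
pr('case rear corners',[(193,378),(477,412)],.028)
pr('plate ends',[(163,180),(560,232)],.032)
pr('plate rear line',[(215,194),(500,231)],.030)
pr('stops front bottom edge/top',[(183,117),(255,127),(503,172)],.030)
pr('strap tip,bolt',[(587,525),(585,471)],.059)
pr('pin',[(612,359)],.058)
# ball triangulation
A=[]
b=[]
for n,px in(('top',(348.4,182.8)),('side',(318.8,196.1))):
    p0,p1=ray(n,px,0.)[0],ray(n,px,.3)[0]; d=(p1-p0)/np.linalg.norm(p1-p0); M=np.eye(3)-np.outer(d,d); A.append(M); b.append(M@p0)
B=np.linalg.lstsq(np.vstack(A),np.hstack(b),rcond=None)[0]; ax=j2w(-25,-100)
print('ball',B,w2j(B),'axis',ax,'el',np.degrees(np.arctan2(B[2]-.074,np.linalg.norm(B[:2]-ax))),np.linalg.norm([*(B[:2]-ax),B[2]-.074]), 'dir',np.degrees(np.arctan2(*(B[:2]-ax)[::-1])))
print(proj('top',[[*ax,.06]]),(proj('top',[[*ax,.06]])-[245,152]+.4)*5.6)
E
```

```text
green corners [[0.6685, 0.0575], [0.6298, -0.2069], [0.5051, 0.0814]] [[72.1, 128.3], [74.2, -138.9], [-93.1, 126.9]]
case rear corners [[0.5099, 0.0141], [0.4984, -0.1135]] [[-78.0, 61.2], [-69.9, -66.7]]
plate ends [[0.599, 0.0312], [0.5805, -0.1488]] [[7.4, 91.8], [16.6, -89.0]]
plate rear line [[0.5937, 0.0076], [0.5805, -0.1218]] [[5.7, 67.6], [12.5, -62.3]]
stops front bottom edge/top [[0.6288, 0.0237], [0.6252, -0.0092], [0.6077, -0.1225]] [[38.0, 88.9], [39.4, 55.7], [39.4, -58.9]]
strap tip,bolt [[0.4481, -0.1613], [0.4713, -0.16]] [[-112.3, -121.6], [-89.6, -116.8]]
pin [[0.5205, -0.171]] [[-39.3, -120.1]]
ball [ 0.58183945 -0.14952068  0.15305753] [[ 18.01494308 -89.51988169]] axis [ 0.53772887 -0.15331215] el 60.75062001219648 0.09061021908230715 dir 4.912714438641565
[[346.83878337 208.38983374]] [[572.53718687 318.02306894]]
```

Emit:
{"op": "arm_command", "data": {"deltas": [[[1.33,2.43,0,0,0,6.95],[1.33,2.43,0,0,0,6.95],[1.33,2.43,0,0,0,6.95],[1.33,2.43,0,0,0,6.95],[1.33,2.43,0,0,0,6.95],[1.33,2.43,0,0,0,6.95],[1.33,2.43,0,0,0,6.95],[1.33,2.43,0,0,0,6.95],[1.33,2.43,0,0,0,6.95],[1.33,2.43,0,0,0,6.95],[1.33,2.43,0,0,0,6.95],[1.33,2.43,0,0,0,6.95]]], "gripper": 0.4}}

```text
t: 1.1
tool_pos: [0.3496, -0.2762, 0.2183]
orientation: [-1.973, -2.444, -0.0]
force: [1.0, -0.6, 0.7]
opening: 0.0652
gripper_force: 0.0
```

Emit:
{"op": "arm_command", "data": {"deltas": [[[1.33,2.43,0,0,0,6.95],[1.33,2.43,0,0,0,6.95],[1.33,2.43,0,0,0,6.95],[1.33,2.43,0,0,0,6.95],[1.33,2.43,0,0,0,6.95],[1.33,2.43,0,0,0,6.95],[1.33,2.43,0,0,0,6.95],[1.33,2.43,0,0,0,6.95],[1.33,2.43,0,0,0,6.95],[1.33,2.43,0,0,0,6.95],[0,0,0,0,0,0],[0,0,0,0,0,0]]]}}

```text
t: 2.1
tool_pos: [0.4823, -0.0336, 0.2181]
orientation: [-0.235, -3.132, 0.0]
force: [-0.3, -0.2, -0.6]
opening: 0.065
gripper_force: 0.0
```

```bash
cat > s.py <<'E'
from h import *
s=monitor.read_state(); R=cv2.Rodrigues(s['orientation'])[0]; p=s['tool_pos']
print('t',s['t'],'tcp',p.round(4),'jig',w2j(p).round(1),'yawx_jig',(np.degrees(np.arctan2(R[1,0],R[0,0]))+8.78).round(1),'z',R[:,2].round(3),'F',s['force'].round(1),'op',s['opening'],'q6',s['q'].round(2))
E
python3 s.py
```

```text
t 2.1 tcp [ 0.4823 -0.0336  0.2181] jig [[-98.1   9.9]] yawx_jig 180.2 z [-0.001  0.    -1.   ] F [-0.3 -0.2 -0.6] op 0.06497497045753077 q6 [-0.18 -0.19  1.8  -0.    1.53 -1.6 ]
```

Emit:
{"op": "arm_command", "data": {"deltas": [[[0,0,-3,0,0,0],[0,0,-3,0,0,0],[0,0,-3,0,0,0],[0,0,-3,0,0,0],[0,0,-3,0,0,0],[0,0,-2.5,0,0,0],[0,0,-1.5,0,0,0],[0,0,-1,0,0,0],[0,0,0,0,0,0],[0,0,0,0,0,0]]]}}

```text
t: 2.93
tool_pos: [0.4821, -0.0353, 0.0188]
orientation: [-0.24, -3.132, 0.0]
force: [0.3, 0.6, 0.3]
opening: 0.0651
gripper_force: 0.0
```

Emit:
{"op": "arm_command", "data": {"deltas": [[[0.25,-0.04,0,0,0,0],[0.25,-0.04,0,0,0,0],[0.25,-0.04,0,0,0,0],[0.25,-0.04,0,0,0,0],[0.25,-0.04,0,0,0,0],[0.25,-0.04,0,0,0,0],[0.25,-0.04,0,0,0,0],[0.25,-0.04,0,0,0,0],[0.25,-0.04,0,0,0,0],[0.25,-0.04,0,0,0,0],[0.2,-0.03,0,0,0,0],[0,0,0,0,0,0]]]}}

```text
t: 3.93
tool_pos: [0.5099, -0.0391, 0.0186]
orientation: [0.237, 3.132, -0.0]
force: [-0.0, 0.7, 0.1]
opening: 0.0647
gripper_force: 0.2
```

Emit:
{"op": "arm_command", "data": {"deltas": [[[0.1,-0.015,0,0,0,0],[0.1,-0.015,0,0,0,0],[0.1,-0.015,0,0,0,0],[0.1,-0.015,0,0,0,0],[0.1,-0.015,0,0,0,0],[0.1,-0.015,0,0,0,0]]]}}

```text
t: 4.43
tool_pos: [0.5154, -0.0398, 0.0186]
orientation: [-0.237, -3.133, -0.0]
force: [-3.2, 1.1, -0.1]
opening: 0.0647
gripper_force: 1.3
```

```bash
python3 s.py
```

```text
t 4.4333 tcp [ 0.5154 -0.0398  0.0186] jig [[-64.4   8.8]] yawx_jig 180.1 z [-0.  0. -1.] F [-3.2  1.1 -0.1] op 0.06474935053779327 q6 [-0.18  0.1   1.9  -0.    1.14 -1.6 ]
```

Emit:
{"op": "arm_command", "data": {"deltas": [[[0.1,-0.015,0,0,0,0],[0.1,-0.015,0,0,0,0],[0.1,-0.015,0,0,0,0],[0.1,-0.015,0,0,0,0],[0,0,0,0,0,0]]]}}

```text
t: 4.85
tool_pos: [0.5196, -0.0404, 0.0186]
orientation: [0.237, 3.133, 0.0]
force: [-1.4, 0.9, -0.6]
opening: 0.0651
gripper_force: 0.9
```

Emit:
{"op": "arm_command", "data": {"deltas": [[[0.05,-0.008,0,0,0,0],[0.05,-0.008,0,0,0,0],[0,0,0,0,0,0]]]}}

```text
t: 5.1
tool_pos: [0.5196, -0.0404, 0.0185]
orientation: [-0.237, -3.131, -0.0]
force: [-6.0, 1.4, 3.8]
opening: 0.0651
gripper_force: 3.2
```

Emit:
{"op": "arm_command", "data": {"deltas": [[[0.05,-0.008,0,0,0,0],[0,0,0,0,0,0]]]}}

```text
t: 5.27
tool_pos: [0.5197, -0.0404, 0.0185]
orientation: [-0.237, -3.13, -0.0]
force: [-8.1, 2.3, 5.1]
opening: 0.0654
gripper_force: 4.4
```

```bash
python3 s.py
```

```text
t 5.2667 tcp [ 0.5197 -0.0404  0.0185] jig [[-60.    8.9]] yawx_jig 180.1 z [-0.003  0.    -1.   ] F [-8.1  2.3  5.1] op 0.06541723934744796 q6 [-0.18  0.12  1.89  0.    1.14 -1.6 ]
```

Emit:
{"op": "arm_command", "data": {"deltas": [[[0.05,-0.008,0,0,0,0],[0.05,-0.008,0,0,0,0],[0,0,0,0,0,0],[0,0,0,0,0,0],[0,0,0,0,0,0]]]}}

```text
t: 5.68
tool_pos: [0.5198, -0.0404, 0.0185]
orientation: [-0.237, -3.128, -0.001]
force: [-12.4, 2.7, 9.7]
opening: 0.0647
gripper_force: 6.7
```

Emit:
{"op": "arm_command", "data": {"deltas": [[[-1,0.15,0,0,0,0],[-2,0.3,0,0,0,0],[-2,0.3,1,0,0,0],[0,0,3,0,0,0],[0,0,3,0,0,0],[-2,0,4,0,0,0],[-3,-2,0,0,0,0],[-3,-3,0,0,0,0],[0,-4,0,0,0,0],[0,-4,0,0,0,0],[0,-4,0,0,0,0],[0,-4,0,0,0,0]]], "gripper": -1}}

```text
t: 6.68
tool_pos: [0.3942, -0.2454, 0.1271]
orientation: [0.237, 3.129, -0.003]
force: [0.8, 0.4, -0.5]
opening: 0.0006
gripper_force: 0.0
```

```bash
python3 - <<'E'
from h import *
im=eyes.read_camera('top'); cv2.imwrite('pics/top1.png',im)
cv2.imwrite('pics/topc1.png',cv2.resize(im[152:252,245:385],None,fx=5.6,fy=5.6,interpolation=cv2.INTER_CUBIC))
E
python3 s.py
```

```text
t 6.7333 tcp [ 0.3938 -0.2517  0.1273] jig [[-152.2 -219.2]] yawx_jig 180.0 z [ 0.003 -0.007 -1.   ] F [-4.3 -2.8  2.1] op 0.0003361533929555679 q6 [-0.68 -0.18  1.96 -0.    1.35 -2.09]
```

View pics/topc1.png

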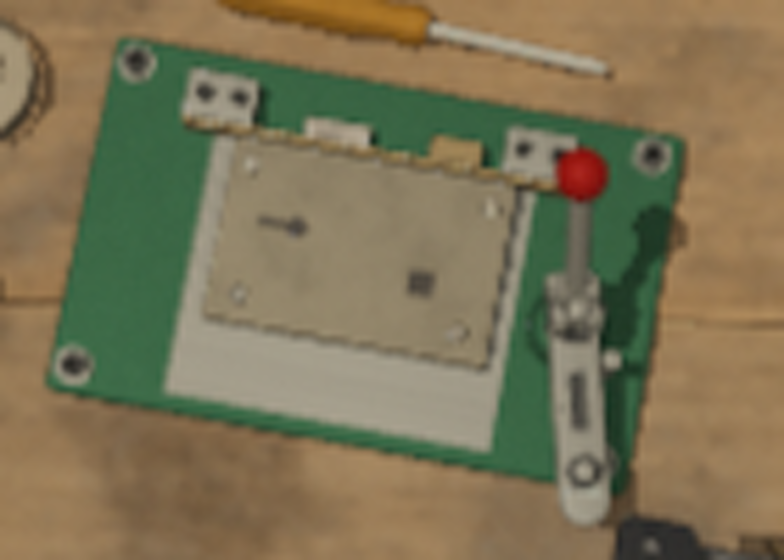

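The case is square against both stops: the faceplate touches the blocks at (183–258, 122) and (505–560, 185). Next is the strap.

Emit:
{"op": "arm_command", "data": {"deltas": [[[0,0,0,0,0,0],[2,1.4,0,0,0,6.9],[2.7,1.4,0,0,0,6.9],[2,1.4,0,0,0,0],[2,1.4,0,0,0,0],[0,0,0,0,0,0],[0,0,0,0,0,0]]]}}

```text
t: 7.32
tool_pos: [0.4817, -0.1853, 0.1261]
orientation: [-0.146, 3.138, -0.0]
force: [-0.7, -0.2, -0.1]
opening: 0.0001
gripper_force: 0.0
```

```bash
python3 s.py
```

```text
t 7.3167 tcp [ 0.4817 -0.1853  0.1261] jig [[ -75.5 -140.1]] yawx_jig -165.9 z [ 0. -0. -1.] F [-0.7 -0.2 -0.1] op 0.00014964654849174494 q6 [-0.47 -0.03  1.83  0.    1.35 -2.13]
```

Emit:
{"op": "arm_command", "data": {"deltas": [[[-0.2,-1.2,0,0,0,0],[0,0,-2.5,0,0,0],[0,0,-2.5,0,0,0],[0,0,-2.5,0,0,0],[0,0,-1.1,0,0,0],[0,0,0,0,0,0],[0,0,0,0,0,0]]]}}

```text
t: 7.9
tool_pos: [0.4781, -0.1994, 0.0401]
orientation: [0.139, -3.138, -0.001]
force: [-0.5, -0.5, 1.1]
opening: 0.0005
gripper_force: 0.0
```

```bash
python3 s.py; python3 - <<'E'
from h import *
# finger-centre path: strap angle phi (jig), tool stays perpendicular; r along strap, off behind side
r,off=60,28.5
prev=None
for k in range(0,17):
    ph=193.8-6.5*k; ph=max(ph,89)
    a=np.radians(ph);u=np.array([np.cos(a),np.sin(a)]);n=np.array([np.sin(a),-np.cos(a)])
    j=np.array([-25,-100])+r*u-off*n; w=j2w(*j)
    print(k,round(ph,1),w.round(4),'' if prev is None else ((w-prev)*100).round(2)); prev=w
E
```

```text
t 7.9 tcp [ 0.4781 -0.1994  0.0401] jig [[ -76.9 -154.6]] yawx_jig -166.1 z [-0.001  0.    -1.   ] F [-0.5 -0.5  1.1] op 0.0005129400794530263 q6 [-0.49  0.08  1.89 -0.    1.18 -2.15]
0 193.8 [ 0.4805 -0.187 ] 
1 187.3 [ 0.477  -0.1803] [-0.34  0.67]
2 180.8 [ 0.4744 -0.1732] [-0.27  0.7 ]
3 174.3 [ 0.4725 -0.1659] [-0.18  0.73]
4 167.8 [ 0.4715 -0.1584] [-0.1   0.75]
5 161.3 [ 0.4713 -0.1509] [-0.02  0.75]
6 154.8 [ 0.472  -0.1434] [0.07 0.75]
7 148.3 [ 0.4736 -0.136 ] [0.15 0.74]
8 141.8 [ 0.476  -0.1289] [0.24 0.71]
9 135.3 [ 0.4791 -0.1221] [0.32 0.68]
10 128.8 [ 0.483  -0.1156] [0.39 0.64]
11 122.3 [ 0.4877 -0.1097] [0.46 0.59]
12 115.8 [ 0.4929 -0.1043] [0.53 0.54]
13 109.3 [ 0.4988 -0.0995] [0.58 0.48]
14 102.8 [ 0.5051 -0.0955] [0.63 0.41]
15 96.3 [ 0.5119 -0.0921] [0.68 0.33]
16 89.8 [ 0.5189 -0.0896] [0.71 0.25]
```

Emit:
{"op": "arm_command", "data": {"deltas": [[[0.1,0.4,0,0,0,0],[0.1,0.4,0,0,0,0],[0.04,0.4,0,0,0,0],[-0.17,0.33,0,0,0,-3.25],[-0.17,0.33,0,0,0,-3.25],[-0.13,0.35,0,0,0,-3.25],[-0.13,0.35,0,0,0,-3.25],[-0.09,0.36,0,0,0,-3.25],[-0.09,0.37,0,0,0,-3.25],[-0.05,0.37,0,0,0,-3.25],[-0.05,0.38,0,0,0,-3.25]]]}}

```text
t: 8.82
tool_pos: [0.473, -0.1582, 0.041]
orientation: [0.572, 3.087, -0.001]
force: [-0.7, -1.7, 0.7]
opening: 0.0006
gripper_force: 0.6
```

```bash
python3 s.py
```

```text
t 8.8167 tcp [ 0.473  -0.1582  0.041 ] jig [[ -88.2 -114.7]] yawx_jig 167.8 z [ 0.001 -0.001 -1.   ] F [-0.7 -1.7  0.7] op 0.0005616868928178679 q6 [-0.43  0.02  1.94 -0.    1.18 -1.63]
```

Contact is light and on track (k=4). I'll carry on along the arc.

Emit:
{"op": "arm_command", "data": {"deltas": [[[-0.01,0.37,0,0,0,-3.25],[-0.01,0.38,0,0,0,-3.25],[0.03,0.37,0,0,0,-3.25],[0.04,0.38,0,0,0,-3.25],[0.08,0.37,0,0,0,-3.25],[0.07,0.37,0,0,0,-3.25],[0.12,0.36,0,0,0,-3.25],[0.12,0.35,0,0,0,-3.25],[0.16,0.34,0,0,0,-3.25],[0.16,0.34,0,0,0,-3.25],[0.19,0.32,0,0,0,-3.25],[0.2,0.32,0,0,0,-3.25]]]}}

```text
t: 9.82
tool_pos: [0.4846, -0.1153, 0.041]
orientation: [1.57, 2.72, -0.0]
force: [-0.5, -0.6, 0.7]
opening: 0.0006
gripper_force: 0.6
```

Emit:
{"op": "arm_command", "data": {"deltas": [[[0.23,0.3,0,0,0,-3.25],[0.23,0.29,0,0,0,-3.25],[0.26,0.27,0,0,0,-3.25],[0.27,0.27,0,0,0,-3.25],[0.29,0.24,0,0,0,-3.25],[0.29,0.24,0,0,0,-3.25],[0.31,0.21,0,0,0,-3.25],[0.16,0.1,0,0,0,-1.6],[0.16,0.1,0,0,0,-1.6],[0,0,0,0,0,0]]]}}

```text
t: 10.65
tool_pos: [0.5067, -0.095, 0.0408]
orientation: [2.139, 2.3, 0.001]
force: [-0.5, 0.6, 0.6]
opening: 0.0004
gripper_force: 0.0
```

```bash
python3 s.py
```

```text
t 10.65 tcp [ 0.5067 -0.095   0.0408] jig [[-64.6 -47.1]] yawx_jig 102.9 z [ 0.001 -0.    -1.   ] F [-0.5  0.6  0.6] op 0.0004133398914634769 q6 [-0.28  0.07  1.9  -0.    1.18 -0.36]
```

Emit:
{"op": "arm_command", "data": {"deltas": [[[0.17,0.08,0,0,0,-1.6],[0.17,0.08,0,0,0,-1.6],[0.17,0.08,0,0,0,-1.6],[0.17,0.08,0,0,0,-1.6],[0.18,0.07,0,0,0,-1.6],[0.18,0.06,0,0,0,-1.6],[0,0,0,0,0,0]]]}}

```text
t: 11.23
tool_pos: [0.5168, -0.0907, 0.0406]
orientation: [2.323, 2.114, 0.001]
force: [-0.4, -0.2, -0.4]
opening: 0.0006
gripper_force: 0.0
```

Emit:
{"op": "arm_command", "data": {"deltas": [[[0.1,0.03,0,0,0,-0.8],[0.1,0.03,0,0,0,-0.8],[0,0,0,0,0,0]]]}}

```text
t: 11.48
tool_pos: [0.5185, -0.0902, 0.0401]
orientation: [2.353, 2.081, 0.0]
force: [-0.6, -0.2, -0.1]
opening: 0.0005
gripper_force: 0.2
```

Emit:
{"op": "arm_command", "data": {"deltas": [[[0.1,0,0,0,0,-0.8],[0,0,0,0,0,0]]]}}

```text
t: 11.65
tool_pos: [0.5193, -0.0903, 0.0399]
orientation: [-2.368, -2.064, -0.0]
force: [-1.6, 0.5, 0.9]
opening: 0.0004
gripper_force: 0.3
```

```bash
python3 s.py
```

```text
t 11.65 tcp [ 0.5193 -0.0903  0.0399] jig [[-52.8 -40.5]] yawx_jig 90.9 z [ 0.  0. -1.] F [-1.6  0.5  0.9] op 0.0003689175666677905 q6 [-0.27  0.1   1.86  0.    1.18 -0.13]
```

Emit:
{"op": "arm_command", "data": {"deltas": [[[0.1,-0.015,0,0,0,0],[0,0,0,0,0,0]]]}}

```text
t: 11.82
tool_pos: [0.5203, -0.0904, 0.0398]
orientation: [-2.367, -2.065, 0.0]
force: [-1.3, -0.2, 1.2]
opening: 0.0005
gripper_force: 0.4
```

Emit:
{"op": "arm_command", "data": {"deltas": [[[0.1,-0.015,0,0,0,0],[0,0,0,0,0,0]]]}}

```text
t: 11.98
tool_pos: [0.5209, -0.0905, 0.0397]
orientation: [-2.367, -2.064, 0.001]
force: [-3.6, 1.9, 1.3]
opening: 0.0004
gripper_force: 1.7
```

Emit:
{"op": "arm_command", "data": {"deltas": [[[0.1,-0.015,0,0,0,0],[0,0,0,0,0,0]]]}}

```text
t: 12.15
tool_pos: [0.5211, -0.0905, 0.0396]
orientation: [-2.366, -2.063, 0.003]
force: [-8.2, 2.7, 4.8]
opening: 0.0006
gripper_force: 4.2
```

```bash
python3 s.py;  python3 - <<'E'
from h import *
s=eyes.read_camera('side')
cv2.imwrite('pics/side2.png',cv2.resize(s[150:275,225:375],None,fx=4.6,fy=4.6,interpolation=cv2.INTER_CUBIC))
E
```

```text
t 12.15 tcp [ 0.5211 -0.0905  0.0396] jig [[-51.1 -40.5]] yawx_jig 91.0 z [-0.003  0.001 -1.   ] F [-8.2  2.7  4.8] op 0.0005876469854152528 q6 [-0.27  0.11  1.86 -0.    1.18 -0.13]
```

View pics/side2.png

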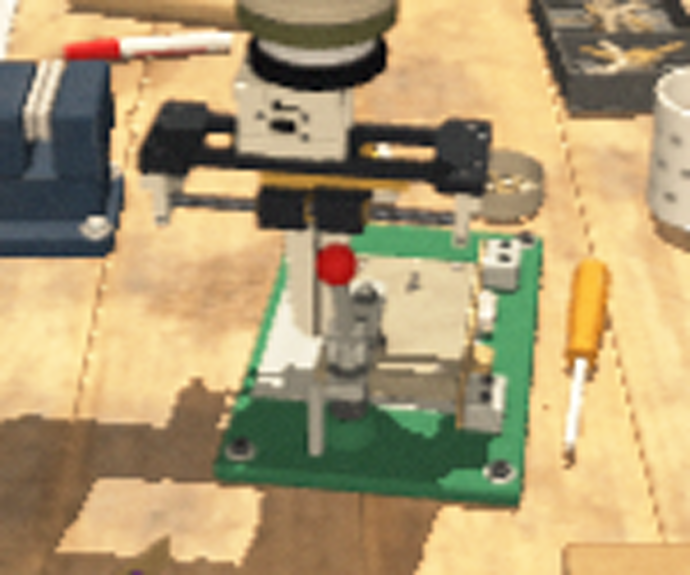

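The strap is on its stop, the case is still home, and the lever is up with its ball at about (298, 207). Now I'll back off, rise and locate the ball.

Emit:
{"op": "arm_command", "data": {"deltas": [[[-1,0.15,0,0,0,0],[-2,0.3,0,0,0,0],[-2,0.3,0,0,0,0],[0,0,3,0,0,0],[0,0,3.5,0,0,0],[0,0,3.5,0,0,0],[0,0,3.5,0,0,0],[0,0,3.5,0,0,0],[-3,0,0,0,0,0],[-4,0,0,0,0,0],[0,0,0,0,0,0],[0,0,0,0,0,0]]]}}

```text
t: 13.2
tool_pos: [0.4015, -0.0835, 0.2104]
orientation: [2.366, 2.062, 0.002]
force: [0.8, -0.3, 0.9]
opening: 0.0001
gripper_force: 0.0
```

```bash
python3 s.py;  python3 - <<'E'
from h import *
A=[];b=[]
for n in('top','side'):
    im=eyes.read_camera(n); cv2.imwrite(f'pics/{n}3.png',im)
    h=cv2.cvtColor(im,cv2.COLOR_BGR2HSV)
    m=cv2.inRange(h,(0,170,90),(6,255,255))|cv2.inRange(h,(174,170,90),(180,255,255))
    m[:170]=0;m[260:]=0;m[:,:280]=0;m[:,390:]=0
    k,l,s,c=cv2.connectedComponentsWithStats(m)
    print(n,[(s[i].tolist(),c[i]) for i in range(1,k)])
    if k<2: continue
    px=c[1+np.argmax(s[1:,4])]
    p0,p1=ray(n,px,0.)[0],ray(n,px,.3)[0]; d=(p1-p0)/np.linalg.norm(p1-p0); M=np.eye(3)-np.outer(d,d); A.append(M); b.append(M@p0)
B=np.linalg.lstsq(np.vstack(A),np.hstack(b),rcond=None)[0]; print(B,w2j(B))
d=w2j(B)[0]-[-25,-100]; print('dir',np.degrees(np.arctan2(d[1],d[0])),'el',np.degrees(np.arctan2((B[2]-.074)*1000,np.hypot(*d))),np.hypot(*d))
im=cv2.imread('pics/top3.png');cv2.imwrite('pics/topc3.png',cv2.resize(im[152:252,245:385],None,fx=5.6,fy=5.6,interpolation=cv2.INTER_CUBIC))
E
```

```text
t 13.2 tcp [ 0.4015 -0.0835  0.2104] jig [[-170.3  -51.8]] yawx_jig 90.9 z [ 0.003 -0.001 -1.   ] F [ 0.8 -0.3  0.9] op 0.00011151977684933576 q6 [-0.33 -0.41  1.99 -0.    1.55 -0.19]
top [([365, 202, 9, 9, 62], array([369.38709677, 206.06451613]))]
side [([294, 203, 9, 9, 61], array([297.57377049, 207.        ]))]
[ 0.53065861 -0.19711183  0.15258705] [[ -25.3017852  -144.36563244]]
dir -90.38973301214443 el 60.55291323691667 44.36665882955734
```

View pics/topc3.png

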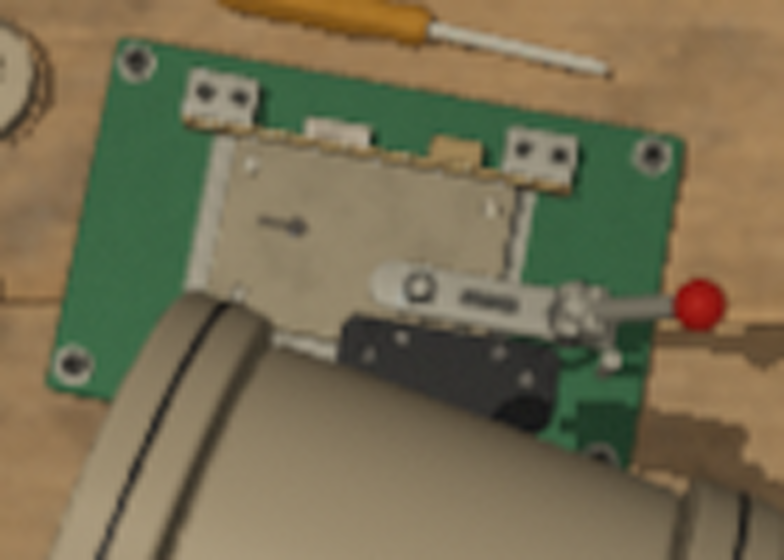

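The strap lies across the case on its stop, at swing ≈1.92. The lever is still up, with its ball at crop (698, 305). Now I'll move above the ball.

Emit:
{"op": "arm_command", "data": {"deltas": [[[3,-2.9,0,0,0,0],[3.3,-2.9,0,0,0,0],[3.3,-2.9,0,0,0,0],[3.3,-2.65,0,0,0,0],[0,0,0,0,0,0],[0,0,-1.5,0,0,0],[0,0,-1.5,0,0,0],[0,0,0,0,0,0],[0,0,0,0,0,0]]]}}

```text
t: 14.05
tool_pos: [0.5272, -0.193, 0.1784]
orientation: [-2.365, -2.063, 0.002]
force: [-0.1, 0.3, 0.3]
opening: 0.0004
gripper_force: 0.0
```

```bash
python3 s.py
```

```text
t 14.05 tcp [ 0.5272 -0.193   0.1784] jig [[ -29.3 -140.9]] yawx_jig 91.0 z [-0.003  0.001 -1.   ] F [-0.1  0.3  0.3] op 0.00042700988805736934 q6 [-0.44  0.05  1.65  0.    1.45 -0.31]
```

Emit:
{"op": "arm_command", "data": {"deltas": [[[0.4,-0.3,0,0,0,0],[0,0,-0.8,0,0,0],[0,0,-0.4,0,0,0],[0,0,-0.2,0,0,0],[-0.05,-0.33,-0.21,0,0,0],[-0.05,-0.33,-0.21,0,0,0],[-0.05,-0.31,-0.24,0,0,0],[-0.05,-0.31,-0.24,0,0,0]]]}}

```text
t: 14.72
tool_pos: [0.5294, -0.21, 0.1574]
orientation: [2.367, 2.064, -0.0]
force: [-1.6, -2.0, 2.8]
opening: 0.0006
gripper_force: 2.1
```

```bash
python3 s.py
```

```text
t 14.7167 tcp [ 0.5294 -0.21    0.1574] jig [[ -24.6 -157.3]] yawx_jig 91.0 z [ 0.001 -0.001 -1.   ] F [-1.6 -2.   2.8] op 0.0005805444785800439 q6 [-0.47  0.08  1.65 -0.    1.41 -0.33]
```

Contact is good at about 3 N. I'll follow the arc down.

Emit:
{"op": "arm_command", "data": {"deltas": [[[-0.04,-0.28,-0.27,0,0,0],[-0.04,-0.28,-0.27,0,0,0],[-0.04,-0.26,-0.29,0,0,0],[-0.04,-0.26,-0.29,0,0,0],[-0.04,-0.24,-0.31,0,0,0],[-0.04,-0.24,-0.31,0,0,0],[-0.03,-0.21,-0.33,0,0,0],[-0.03,-0.21,-0.33,0,0,0]]]}}

```text
t: 15.38
tool_pos: [0.5267, -0.2299, 0.1333]
orientation: [2.367, 2.063, 0.001]
force: [1.5, -2.3, 3.4]
opening: 0.0004
gripper_force: 1.3
```

Emit:
{"op": "arm_command", "data": {"deltas": [[[-0.03,-0.18,-0.35,0,0,0],[-0.03,-0.18,-0.35,0,0,0],[-0.02,-0.15,-0.36,0,0,0],[-0.02,-0.15,-0.36,0,0,0],[-0.02,-0.11,-0.38,0,0,0],[-0.02,-0.11,-0.38,0,0,0],[-0.01,-0.08,-0.39,0,0,0],[-0.01,-0.08,-0.39,0,0,0]]]}}

```text
t: 16.05
tool_pos: [0.5246, -0.2393, 0.1028]
orientation: [-2.367, -2.065, 0.0]
force: [0.1, -1.7, 1.8]
opening: 0.0005
gripper_force: 0.8
```

```bash
python3 s.py
```

```text
t 16.05 tcp [ 0.5246 -0.2393  0.1028] jig [[ -24.8 -187. ]] yawx_jig 91.0 z [-0.  0. -1.] F [ 0.1 -1.7  1.8] op 0.0004644188436145842 q6 [-0.52  0.15  1.68  0.    1.31 -0.38]
```

Emit:
{"op": "arm_command", "data": {"deltas": [[[-0.01,-0.05,-0.39,0,0,0],[-0.01,-0.05,-0.39,0,0,0],[0,-0.02,-0.39,0,0,0],[0,0,-0.2,0,0,0],[0,0,-0.2,0,0,0],[0,0,0,0,0,0]]]}}

```text
t: 16.55
tool_pos: [0.5243, -0.2403, 0.0871]
orientation: [-2.367, -2.064, 0.0]
force: [-0.9, -0.1, 0.2]
opening: 0.0004
gripper_force: 0.0
```

Emit:
{"op": "arm_command", "data": {"deltas": [[[0,0,-0.1,0,0,0],[0,0,-0.1,0,0,0],[0,0,0,0,0,0]]]}}

```text
t: 16.8
tool_pos: [0.5244, -0.2405, 0.0855]
orientation: [-2.367, -2.065, 0.0]
force: [-0.0, 0.1, 0.6]
opening: 0.0002
gripper_force: 0.4
```

```bash
python3 s.py
```

```text
t 16.8 tcp [ 0.5244 -0.2405  0.0855] jig [[ -24.8 -188.2]] yawx_jig 91.0 z [-0.  0. -1.] F [-0.   0.1  0.6] op 0.0002120353751944775 q6 [-0.52  0.17  1.69 -0.    1.28 -0.38]
```

Emit:
{"op": "arm_command", "data": {"deltas": [[[0,0,-0.1,0,0,0],[0,0,-0.1,0,0,0],[0,0,0,0,0,0]]]}}

```text
t: 17.05
tool_pos: [0.5248, -0.2407, 0.0842]
orientation: [2.367, 2.065, 0.0]
force: [-2.7, 1.0, 5.5]
opening: 0.0005
gripper_force: 2.7
```

Emit:
{"op": "arm_command", "data": {"deltas": [[[0,0,-0.1,0,0,0],[0,0,0,0,0,0]]]}}

```text
t: 17.22
tool_pos: [0.5252, -0.2409, 0.0839]
orientation: [2.366, 2.064, 0.001]
force: [-2.4, 1.4, 7.9]
opening: 0.0003
gripper_force: 4.4
```

Emit:
{"op": "arm_command", "data": {"deltas": [[[0,0,-0.1,0,0,0],[0,0,0,0,0,0]]]}}

```text
t: 17.38
tool_pos: [0.5258, -0.241, 0.0836]
orientation: [2.366, 2.063, 0.002]
force: [-2.1, 2.4, 11.7]
opening: 0.0008
gripper_force: 5.9
```

Stiff stop, with the lever level. Now I'll retract and verify.

Emit:
{"op": "arm_command", "data": {"deltas": [[[0,0,1,0,0,0],[0,0,2.5,0,0,0],[0,0,3.5,0,0,0],[0,0,3.5,0,0,0],[-3,-3,2,0,0,0],[-3,-3,0,0,0,0],[-3,-3,0,0,0,0],[-3,-3,0,0,0,0],[-3,-3,0,0,0,0],[0,0,0,0,0,0],[0,0,0,0,0,0]]]}}

```text
t: 18.3
tool_pos: [0.3784, -0.3865, 0.2045]
orientation: [2.372, 2.06, 0.0]
force: [-0.0, 0.5, -0.4]
opening: 0.0006
gripper_force: 0.0
```

```bash
python3 s.py;  python3 - <<'E'
from h import *
ims=[]
for n in('top','side'):
    im=eyes.read_camera(n)
    ims.append(cv2.resize(im[155:250,250:390] if n=='top' else im[180:265,240:365],(560,380 if n=='top' else 380),interpolation=cv2.INTER_CUBIC)[:, :])
    h=cv2.cvtColor(im,cv2.COLOR_BGR2HSV)
    m=cv2.inRange(h,(0,170,70),(6,255,255))|cv2.inRange(h,(174,170,70),(180,255,255))
    m[:170]=0;m[270:]=0;m[:,:270]=0;m[:,400:]=0
    k,l,s,c=cv2.connectedComponentsWithStats(m)
    for i in range(1,k): print(n,s[i],w2j(ray(n,c[i],.074)))
cv2.imwrite('pics/fin.png',cv2.resize(np.hstack(ims),(800,271)))
E
```

```text
t 18.3 tcp [ 0.3784 -0.3865  0.2045] jig [[-146.8 -354.8]] yawx_jig 90.7 z [ 0. -0. -1.] F [-0.   0.5 -0.4] op 0.0006020810238220602 q6 [-0.89 -0.02  1.67  0.    1.49 -0.75]
top [381 209   8   8  52] [[ -21.2239347  -190.37308212]]
side [292 242   9   9  68] [[ -23.48545974 -189.84115236]]
```

View pics/fin.png

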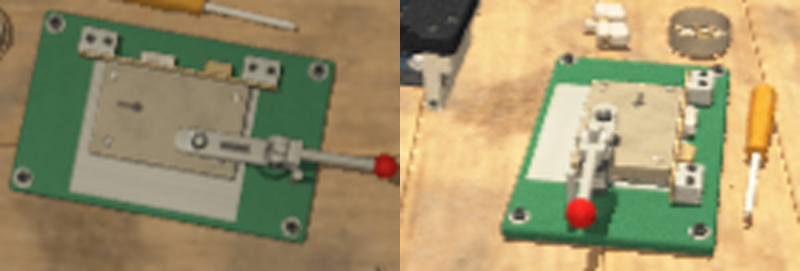

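The ball sits at pivot height with radius ≈90 mm, so the lever is level. The strap is across the case (swing ≈1.88–1.9), the plate is on both stops, and the bystanders haven't moved.

```bash
python3 -c "
from plant import ticket
print(ticket.close_job())"
```

```text
the job is handed in; nothing more can be done
None
```

The job is handed in at about 18 s: the lock case is home against both stops, the strap is over it (swing about 1.88 rad) and the cam lever is fully down; the foot's clamping force was not measured and no verdict came back.

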